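Nudge a fired tile home against the hidden stop of a drilling jig

ROBOT

A 6-joint arm with a two-finger parallel gripper is mounted at the origin on a cart in front of the work surface, level with it; the furniture and walls round the work are solid. World frame = base frame: x ahead of the robot, y to its left, z up, the work surface at z = 0. Lengths are in m, angles in rad, forces in N, time in s.
With the tool pointing down it reaches from about 0.375 to 0.9 m from the base axis. Payload 3.1 kg.
Tool frame: the origin (TCP) lies on the centre line of the jaws, within the pads' length; the fingertips stand 8 mm ahead of it and the grasp point (between the pads) lies 11 mm behind it; z points along the fingers, y is the line along which they close (so a half turn about z gives the same grasp; the last joint's range is limited). The gripper opens to 85 mm and grips with 20 to 120 N. Pads are 22 mm wide; open, the fingers measure 114 mm over their backs; the gripper's body (76 mm by 85 mm) begins 54 mm behind the grasp point. The pads swing forward as they close: fully open they stand 13 mm farther back than shut.
Start: joints at [-1.448, 0.527, 1.433, -0, 1.181, -0.178], TCP at [0.186, -0.597, 0.239] pointing down, gripper open.
Joint ranges: [-3.08, 3.08], [-0.75, 2.2], [0.22, 2.44], [-1.43, 4.57], [0, 2.65], [-2.85, 2.85]. Speed limits (rad/s): [2.79, 2.79, 3.14, 3.14, 3.14, 3.14].

INTERFACE

Orientations are given as a unit quaternion [x, y, z, w].
In Python, from station import * gives the robot as it stands.
- The arm moves only by the tool play_rows, never from a script. Its argument "rows" is a list of rows, each a list of 3 entries, a list of its own where there are three numbers: the turn, a rotation vector about the tool's x, y, z in degrees, then the shift along the tool's x, y, z in mm, then the closure, from 0 (fully open) to 1 (shut). In form: [[[ax, ay, az], [dx, dy, dz], jaw], ...]. A call has 1 to 12 rows; each row shifts and turns the commanded pose from where the row before left it, along the tool's axes as they then stand; what a row does not reach is not made up. A row lasts 1/12 s, in which the tool goes at most 41.7 mm and 7.16 degrees, less where a joint would pass 70% of its speed; a pose out of reach is approached as far as the arm can. A call with a gripper value outside its range is refused whole. The fingers move at their own pace and stop on an object; "grip_force" is the grip in N (left out, the last holds). Time passes only in rows, so rows that do not move let the fingers close. It gives the time, the measured TCP pose, the force, the opening and the grip force at its end, in the units of the state.
- sense(): the state, without advancing time (a new reading comes with each control period).
- snapshot(name): name is "scene" or "top"; returns (picture, depth): 420x560x3 uint8, red, green, blue; 420x560 float32, m along the optical axis (not along the pixel's ray), 0 where there is no reading.
- get_calibration(name): a dict with "vfov" (degrees; the focal length in pixels is half the picture's height over the tangent of half this angle, whatever the lens; pixels are square), "cx", "cy" (the principal point, pixels), "xyz" and "attitude" of the camera in the world. Camera axes: x right, y down, z forward; pixel columns grow to the right and rows downward; lengths in m; the calibration is good to about 2 mm. A picture is of the moment at which its call begins. get_calibration takes no time and is no camera call.
- sign_off(): hands the job in; it is judged then, once.
The state is a dict: "t": time; "q": joint angles; "qd": joint speeds; "tau": joint torques, N m; "tcp_pos": TCP position; "tool_rot": TCP orientation; "force": force on the tool from outside, world axes, zero at the start; "ft_torque": the same for the moment, N m; "finger_gap": opening from 0.0 (shut) to 1.0 (fully open); "gripper_force": force on a finger pad.
Only numpy, scipy, OpenCV 4.12 (cv2) and the standard library are available. Lean on these libraries where they do the work, as an engineer would, in place of code of your own. Each camera call takes 0.05 s, during which the arm holds its last target. There are 200 camera calls.

TASK

The fired clay tile lying loose on the drilling jig has to be located for its hanging hole. Take the wooden tapping block from the round bat and, touching the tile with nothing but the block, nudge it flush along the side rail and fully home under the metal bridge against the end stop hidden there; go gently and a little at a time, because the fired edge chips and the stop is only lightly nipped, so a shove would shift its setting. Then stand the block upright on the bat again, and leave the other things where they are.

Things in the scene. Friction and masses are not known exactly. Their poses are not given: they have to be found in the camera images.
- jig: drilling jig fixed to the table: plywood base 260 x 150 x 18 mm with a flat deck on top (z = 18 mm), a wooden side rail on the left and a metal bridge over its far part; origin at the centre of its underside, x = the way the tile goes in (roughly away from the robot), y = towards the side rail, z up
- rail_face (a point): on the upright face of the jig's side rail (jig frame x = -35, y = 40, z = 22 mm; axes as the jig's). The tile's side must lie flush along this face, the plane y = 40 mm. The rail runs from x = -110 to 125 mm; its top is at z = 38 mm as far as the bridge
- bridge_front (a point): middle of the lower front edge of the aluminium bridge (jig frame x = 30, y = 2, z = 31 mm; axes as the jig's). The bridge runs from here to x = 125 mm, top at z = 39 mm with a brass drill bush 6 mm higher; on the right it stands on a foot (inner face at y = -59 mm). Under it, out of sight, is the end stop
- bridge_back (a point): middle of the bridge's upper far edge (jig x = 125, y = 2, z = 39 mm). The hidden wooden end stop, 66 mm wide and square to the rail, has its face somewhere from 45 to 70 mm behind the bridge's front edge (jig x = 75 to 100 mm; set anew for each job, it must be felt). Friction holds it; a push of more than about 14 N makes it slip along x
- tile: flat buff tile of fired clay with a slate-blue round medallion, 100 mm (x) x 76 mm (y) x 8 mm (10 mm over the medallion), 105 to 170 g, loose and askew on the jig's deck before the bridge, off the rail; origin at the centre of its underside; its +x edge (front) meets the stop, its +y edge the rail. Slides with about 0.5 to 1.5 N; chips when pushed with over 20 N
- tapping_block: wooden tapping block standing upright on the round bat: lower block 30 mm (x) x 60 mm (y) x 26 mm high with flat faces, on it a grip 22 mm (x) x 40 mm (y) x 35 mm high with rounded edges (grip it there from above; total height 61 mm); about 110 g; origin at the centre of its underside. Symmetric under a half turn
- tool_bat: round grey plywood bat, 223 mm across, 11 mm thick, fixed on the table to the left of the jig; origin at the centre of its underside; the tapping block and a paint brush lie on it
- brush: bystander: paint brush with a yellow handle, 161 x 30 x 11 mm, lying on the far left part of the bat; origin at the centre of its underside, handle along x
- cup: bystander: biscuit-fired cup, 67 mm across, 61 mm high, on the table beyond the bat; origin at the centre of its underside
- jar: bystander: plastic glaze jar with a dark lid, 51 mm across, 60 mm high, on the table left of the jig's far end; origin at the centre of its underside
Mind the look-alikes: they are no part of the job. What is meant by the tapping_block is not orange, and is the smaller of those in its own colour.

How it is judged:
At the end, for the whole second after the job is handed in: The tile lies flat on the deck under the bridge, its front edge within 2 mm of the hidden stop, its side within 2.5 mm of the rail and square to it within 1.7 degrees, at rest; the tapping block stands upright and at rest on the round bat, its centre within 100 mm of the bat's centre (x of stop_c0 in the frame of tile below 0.058 m and y of tile in the frame of jig above -0.0005 m and angle between the x axis of tile and the x axis of jig, either way round below 0.03 rad and angle between tile's own z axis and vertical below 0.03 rad and linear speed of tile below 0.005 m/s and horizontal distance between tapping_block and tool_bat below 0.1 m and z of tapping_block in the frame of tool_bat between 0.008 and 0.014 m and angle between tapping_block's own z axis and vertical below 0.08 rad and linear speed of tapping_block below 0.01 m/s); the robot touches nothing.
It fails at once if the hidden stop is shoved more than 2 mm out of its setting (distance of stop_c0 from where it was at the start of the episode above 0.002 m).
It fails at once if the tile is pushed with more than 20 N (its edge chips) (contact force between tile and tapping_block above 20 N).
It fails at once if the gripper or arm touches the tile (contact force between any of the fingers, the arm and tile above 0.5 N).
It fails at once if a bystander is moved by more than 15 mm (distance of any of cup, jar, brush from where it was at the start of the episode above 0.015 m).
It also fails if it takes over 64 s, if anything falls off the work surface, if the arm or the gripper's body presses on something with over 40 N, if the wrist force passes 120 N, or if a joint passes its speed limit or range.

## Working session

There is one attempt and no reset: what is moved stays moved. The work goes in short steps, Python scripts to look and compute and a tool call to move; the robot and the scene stay as the last step left them, time stands still between calls to the robot, and variables do not carry over. Pictures are saved under pics/ and viewed, at most 13 in all, crops included, and the job is handed in when it is done.

Besides the shell and the picture viewer there is one more tool, called after "Emit:" by a JSON object that holds its "op" and its "data". play_rows: Moves the arm, as the interface text tells. Its arguments: {"type":"object","properties":{"rows":{"type":"array","items":{"type":"array"}},"grip_force":{"type":"number"}},"required":["rows"]}

```bash
mkdir -p pics; ls
cat > h.py <<'E'
from station import *
import numpy as np, cv2
from scipy.spatial.transform import Rotation as R
def cam(n):
    c=get_calibration(n); f=210/np.tan(np.radians(c['vfov'])/2)
    a=np.array(c['attitude'],float)
    M=R.from_quat(a).as_matrix() if a.size==4 else (a.reshape(3,3) if a.size==9 else None)
    return c,f,M,np.array(c['xyz'])
def ray(n,u,v,z):
    c,f,M,p=cam(n); d=M@np.array([(u-c['cx'])/f,(v-c['cy'])/f,1.]); return p+d*(z-p[2])/d[2]
def pt(n,D,u,v):
    c,f,M,p=cam(n); return p+M@np.array([(u-c['cx'])/f,(v-c['cy'])/f,1.])*D[int(v),int(u)]
def proj(n,P):
    c,f,M,p=cam(n); q=M.T@(np.array(P)-p); return q[0]/q[2]*f+c['cx'],q[1]/q[2]*f+c['cy']
def snap(n,tag):
    a,d=snapshot(n); cv2.imwrite(f'pics/{tag}.png',a[:,:,::-1]); np.savez(f'pics/{tag}.npz',a=a,d=d); return a,d
E
python3 - <<'E'
from h import *
for n in('scene','top'): print(get_calibration(n)); snap(n,n+'0')
print(sense())
E
```

```text
pics
{'vfov': 48.13937492989918, 'cx': 276.93481990718357, 'cy': 202.4850102647208, 'xyz': array([-0.10017424,  0.85089164,  0.49934246]), 'attitude': array([-0.28425224,  0.79142186, -0.50502102,  0.19443731])}
{'vfov': 43.59104964569402, 'cx': 279.77870336682145, 'cy': 212.10424352226232, 'xyz': array([0.41398705, 0.10304012, 1.26967098]), 'attitude': array([-0.6980589 ,  0.71479377, -0.02267856,  0.03562756])}
{'t': 0.1, 'q': array([-1.44747078e+00,  5.28393929e-01,  1.43379206e+00, -3.43857832e-05,
        1.18137923e+00, -1.78507117e-01]), 'qd': array([-0.00116352, -0.00279655, -0.00276555,  0.0007914 ,  0.00027831,
       -0.00118203]), 'tau': array([-2.15818673e-04, -4.43303096e+01, -1.78586555e+01, -1.48922791e-04,
        3.88130662e-03, -1.24729326e-05]), 'tcp_pos': array([ 0.1857299 , -0.59610256,  0.23841302]), 'tool_rot': array([ 9.88632263e-01,  1.50350510e-01,  1.13156448e-05, -9.86344397e-04]), 'force': array([-0.58955487, -0.46973885,  0.04262075]), 'ft_torque': array([ 0.00937499, -0.02251665, -0.0095048 ]), 'gripper_force': 0.0, 'finger_gap': 0.9969383357896476}
```

View pics/top0.png

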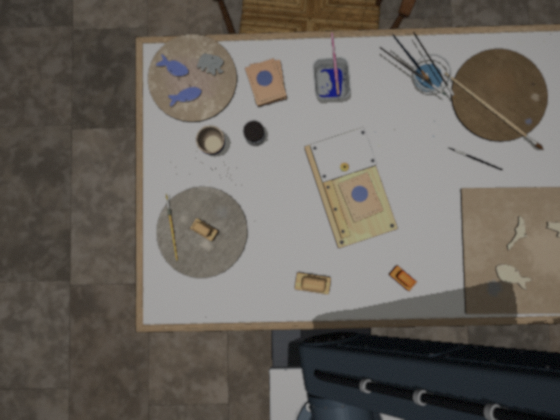

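View pics/scene0.png

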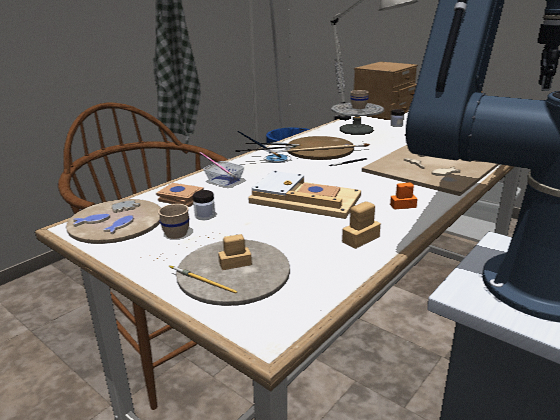

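The top view has three candidates for the block:
- Small wood-coloured block on the round bat, at (205,230).
- Larger wood-coloured block on the table, at (312,283).
- Orange block, at (403,277).

The one on the bat fits: it is not orange and is the smaller of the two wood-coloured ones. The tile lies at (360,194), with the rail to its left and the bridge above it. I'll confirm the block in a crop.

Run:
```python
from h import *
a=np.load('pics/top0.npz')['a'];s=np.load('pics/scene0.npz')['a']
c1=cv2.resize(a[120:300,150:410],None,fx=3,fy=3,interpolation=cv2.INTER_CUBIC)
c2=cv2.resize(s[170:310,160:400],(780,455),interpolation=cv2.INTER_CUBIC)
cv2.imwrite('pics/c1.png',c1[:,:,::-1]);cv2.imwrite('pics/c2.png',c2[:,:,::-1])
D=np.load('pics/top0.npz')['d']
for n,u,v in [('blk',207,231),('big',312,283),('bat',225,250),('bridge',345,150),('tile',360,194),('deck',348,232),('rail',325,180),('table',280,200)]: print(n,pt('top',D,u,v).round(4))
```

```text
blk [0.4739 0.291  0.0744]
big [0.3513 0.0552 0.0844]
bat [0.4305 0.2585 0.0092]
bridge [ 0.6595 -0.0333  0.0407]
tile [ 0.5552 -0.0665  0.029 ]
deck [ 0.4652 -0.0336  0.043 ]
rail [0.5893 0.0161 0.0399]
table [0.5486 0.1239 0.0012]
```

View pics/c1.png

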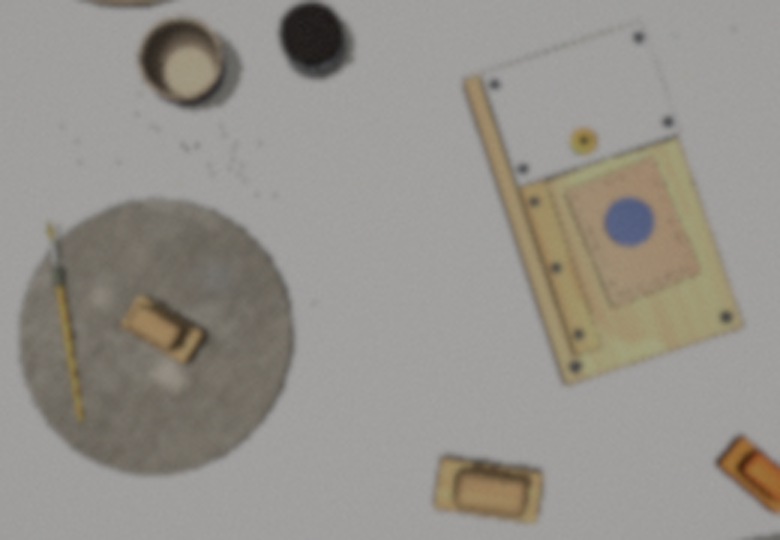

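View pics/c2.png

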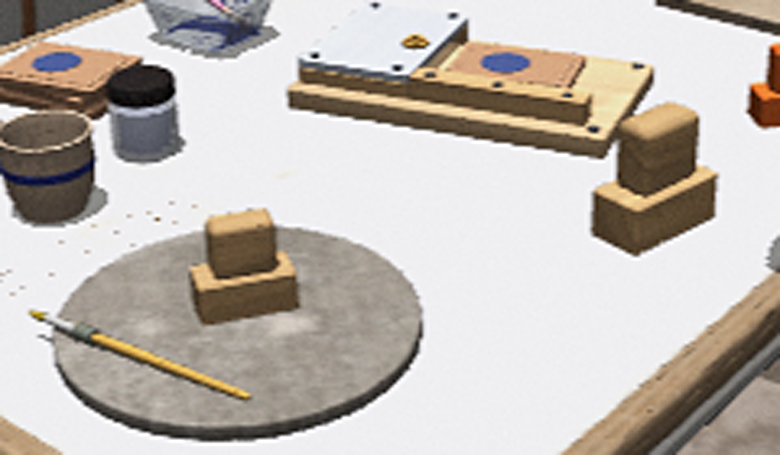

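The crops confirm it: the block on the bat (crop 1 at about (163,328)) is the smaller wood one, with its top near 72 mm against 84 mm for the big one. Next I'll take precise edge measurements.

```bash
cat >> h.py <<'E'
def line(a,p,q,w=5,s=None):
    """refine edge p-q: strongest gradient across; returns fitted (pt,dir)"""
    g=cv2.cvtColor(a,cv2.COLOR_RGB2LAB).astype(np.float32); p,q=np.array(p,float),np.array(q,float)
    d=(q-p)/np.linalg.norm(q-p); n=np.array([-d[1],d[0]]); t=np.arange(-w,w+.01,.25); P=[]
    for k in np.linspace(.12,.88,40):
        c=p+(q-p)*k; xy=(c+t[:,None]*n).astype(np.float32)
        v=cv2.remap(g,xy[:,0][None],xy[:,1][None],cv2.INTER_LINEAR)[0]
        e=np.linalg.norm(v[4:]-v[:-4],axis=1); i=e.argmax(); ww=e[max(0,i-4):i+5]**2; tt=t[2:-2][max(0,i-4):i+5]
        P.append(c+n*(ww@tt/ww.sum()))
    P=np.array(P,np.float32)
    for _ in range(3):
        x=cv2.fitLine(P,cv2.DIST_HUBER,0,.01,.01).ravel(); r=np.abs((P-x[2:])@[-x[1],x[0]]); P=P[r<max(.4,1.5*np.median(r))]
    return x[2:],x[:2],np.median(r)
def isect(A,B):
    k=np.linalg.solve(np.c_[A[1],-B[1]],B[0]-A[0]); return A[0]+A[1]*k[0]
def quad(a,C,w=3):
    L=[line(a,C[i],C[(i+1)%4],w) for i in range(4)]
    return [isect(L[i-1],L[i]) for i in range(4)],[round(float(l[2]),2) for l in L]
E
python3 - <<'E'
from h import *
a=np.load('pics/top0.npz')['a'];s=np.load('pics/scene0.npz')['a'];D=np.load('pics/top0.npz')['d'];S=np.load('pics/scene0.npz')['d']
T=lambda x,y:(150+(x+.5)/3-.5,120+(y+.5)/3-.5)
Sc=lambda x,y:(160+(x+.5)/3.25-.5,170+(y+.5)/3.25-.5)
deg=lambda v:np.degrees(np.arctan2(v[1],v[0])).round(2)
# jig
F=line(a,T(568,383),T(743,325),3);Lf=line(a,T(463,78),T(568,383),3);Rt=line(a,T(678,140),T(743,325),3);Br=line(a,T(520,185),T(678,138),3)
fl,fr=isect(F,Lf),isect(F,Rt); brr=isect(Br,Rt)
W=[ray('top',*p,.018) for p in (fl,fr)]; print('jig FL FR',W,np.linalg.norm(W[0]-W[1]),deg(W[0]-W[1]),[F[2],Lf[2],Rt[2]])
print('left dir',deg(ray('top',*T(463,78),.018)-W[0]), deg(ray('top',*(Lf[0]-Lf[1]*20),.018)-ray('top',*(Lf[0]+Lf[1]*20),.018)),deg(ray('top',*(Rt[0]-Rt[1]*20),.018)-ray('top',*(Rt[0]+Rt[1]*20),.018)))
q,r=quad(a,[T(566,191),T(655,158),T(700,272),T(614,308)]); Q=np.array([ray('top',*p,.026) for p in q]);print('tile top',Q.round(4),r,Q.mean(0),[deg(Q[0]-Q[3]),deg(Q[1]-Q[2]),deg(Q[0]-Q[1])],[np.linalg.norm(Q[i]-Q[i-1]).round(4) for i in range(4)])
# scene view
q,r=quad(s,[Sc(436,84),Sc(478,43),Sc(585,52),Sc(578,88)]);print('scene tile px',q,r);Q=np.array([ray('scene',*p,.026) for p in q]);print(Q.round(4))
f=isect(line(s,Sc(605,137),Sc(652,68),3),line(s,Sc(300,85),Sc(600,137),3));print('scene FL',ray('scene',*f,.018))
# block by height
for n,im,dd,roi in (('top',a,D,(185,215,225,250)),('scene',s,S,(210,225,260,275))):
    u,v=np.meshgrid(np.arange(roi[0],roi[2]),np.arange(roi[1],roi[3])); P=np.array([pt(n,dd,i,j) for i,j in zip(u.ravel(),v.ravel())])
    for lo,hi in ((.03,.045),(.064,.085)):
        m=(P[:,2]>lo)&(P[:,2]<hi); X=P[m]; 
        rc=cv2.minAreaRect((X[:,:2]*1000).astype(np.float32)); print(n,lo,m.sum(),np.median(X[:,2]),X[:,:2].mean(0).round(4),rc)
    m=(P[:,2]>.03); rc=cv2.minAreaRect((P[m][:,:2]*1000).astype(np.float32)); print('all',rc)
# bat
h=cv2.cvtColor(a,cv2.COLOR_RGB2LAB)[:,:,0]; 
m=(D>0); b=(h<140).astype(np.uint8); b[:170]=0;b[290:]=0;b[:,:145]=0;b[:,260:]=0
c=max(cv2.findContours(b,0,2)[0],key=cv2.contourArea); e=cv2.fitEllipse(cv2.convexHull(c));print('bat',e,ray('top',*e[0],.011))
E
```

```text
jig FL FR [array([ 0.42680106, -0.00959577,  0.018     ]), array([ 0.470929  , -0.15534319,  0.018     ])] 0.15228126971965483 106.84 [np.float32(0.1646144), np.float32(0.058034807), np.float32(0.15001684)]
left dir 16.08 16.89 16.69
tile top [[ 0.5838 -0.0113  0.026 ]
 [ 0.6099 -0.0858  0.026 ]
 [ 0.5147 -0.1229  0.026 ]
 [ 0.486  -0.0482  0.026 ]] [0.1, 0.12, 0.15, 0.06] [ 0.54860161 -0.06703326  0.026     ] [np.float64(20.62), np.float64(21.3), np.float64(109.3)] [np.float64(0.1046), np.float64(0.0789), np.float64(0.1022), np.float64(0.0801)]
scene tile px [array([293.44968, 195.08647], dtype=float32), array([301.25473, 185.55658], dtype=float32), array([341.13245, 185.56866], dtype=float32), array([334.3448 , 199.86685], dtype=float32)] [0.13, 0.05, 0.1, 0.1]
[[ 0.5756  0.0043  0.026 ]
 [ 0.5983 -0.0573  0.026 ]
 [ 0.5153 -0.1206  0.026 ]
 [ 0.4782 -0.0338  0.026 ]]
scene FL [ 0.43363979 -0.01956776  0.018     ]
top 0.03 146 0.03635698458784031 [0.4771 0.3007] ((479.145263671875, 306.21881103515625), (59.89207458496094, 29.76207733154297), 57.879146575927734)
top 0.064 157 0.07114493422073132 [0.4792 0.3056] ((479.3106384277344, 305.8551025390625), (38.88264083862305, 21.53788948059082), 58.17420959472656)
all ((443.8943786621094, 222.51260375976562), (243.54843139648438, 36.83262634277344), 67.34622192382812)Traceback (most recent call last):
  File "<stdin>", line 17, in <module>
  File "h.py", line 12, in pt
    c,f,M,p=cam(n); return p+M@np.array([(u-c['cx'])/f,(v-c['cy'])/f,1.])*D[int(v),int(u)]
            ~~~^^^
  File "h.py", line 5, in cam
    c=get_calibration(n); f=210/np.tan(np.radians(c['vfov'])/2)
ValueError: time passes only in moves, steps and waits
```

```bash
python3 - <<'E'
import pickle
from station import *
pickle.dump({n:get_calibration(n) for n in('scene','top')},open('cal.pkl','wb'))
E
sed -i 's/^def cam(n):/import pickle\nCAL=pickle.load(open("\.\/cal.pkl","rb"))\ndef cam(n):/; s/c=get_calibration(n); /c=CAL[n]; /' h.py
python3 - <<'E'
from h import *
a=np.load('pics/top0.npz')['a'].copy();s=np.load('pics/scene0.npz')['a'].copy();D=np.load('pics/top0.npz')['d'];S=np.load('pics/scene0.npz')['d']
u,v=np.meshgrid(np.arange(215,260),np.arange(228,275)); P=np.array([pt('scene',S,i,j) for i,j in zip(u.ravel(),v.ravel())])
m=(P[:,2]>.066)&(P[:,2]<.085)&(abs(P[:,1]-.3)<.06); print('scene grip top',np.median(P[m],0),P[m].mean(0),cv2.minAreaRect((P[m][:,:2]*1000).astype(np.float32)))
h=cv2.cvtColor(a,cv2.COLOR_RGB2LAB)[:,:,0]; b=(h<140).astype(np.uint8); b[:170]=0;b[290:]=0;b[:,:145]=0;b[:,260:]=0
c=max(cv2.findContours(b,0,2)[0],key=cv2.contourArea); e=cv2.fitEllipse(cv2.convexHull(c));print('bat',e,ray('top',*e[0],.011))
y=np.radians(16.8);M=np.array([[np.cos(y),-np.sin(y)],[np.sin(y),np.cos(y)]]);O=np.array([.5733,-.0449])
J=lambda X,Y,Z:[*(O+M@[X,Y]),Z]
def pl(im,n,pts,col,k):
    p=np.array([proj(n,x) for x in pts]);return p
out=[]
for im,n,(x0,y0,x1,y1) in ((a,'top',(290,120,410,255)),(s,'scene',(240,160,370,225))):
    k=6 if n=='scene' else 4
    c=cv2.resize(im[y0:y1,x0:x1],None,fx=k,fy=k,interpolation=cv2.INTER_CUBIC)
    for pts,col in (([J(-130,75,18),J(130,75,18),J(130,-75,18),J(-130,-75,18)],(255,0,0)),) if 0 else (([J(-.13,.075,.018),J(.13,.075,.018),J(.13,-.075,.018),J(-.13,-.075,.018)],(255,0,0)),([J(-.11,.04,.038),J(.03,.04,.038)],(0,255,0)),([J(.03,.04,.039),J(.03,-.07,.039),J(.125,-.07,.039),J(.125,.04,.039)],(0,0,255))):
        p=(np.array([proj(n,x) for x in pts])-[x0,y0]+.5)*k-.5
        cv2.polylines(c,[np.round(p).astype(int)],True,col,1)
    cv2.imwrite(f'pics/ov_{n}.png',c[:,:,::-1])
E
```

```text
scene grip top [0.47969911 0.31013417 0.0687506 ] [0.47997761 0.31001379 0.0686896 ] ((480.566650390625, 308.85302734375), (38.220428466796875, 22.548728942871094), 58.48331832885742)
bat ((201.22511291503906, 231.07533264160156), (91.9598388671875, 93.3218994140625), 153.07826232910156) [0.47717419 0.31487574 0.011     ]
```

View pics/ov_top.png

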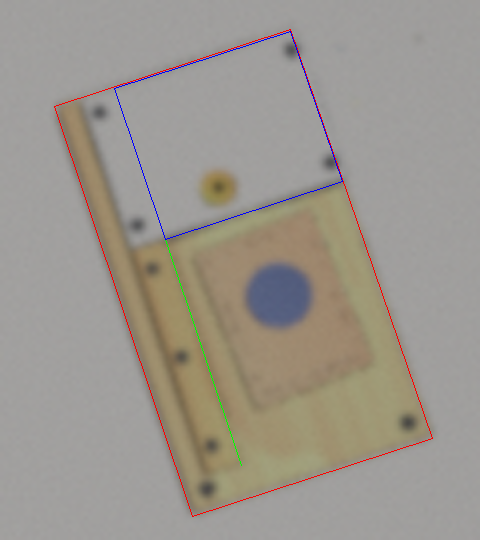

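View pics/ov_scene.png

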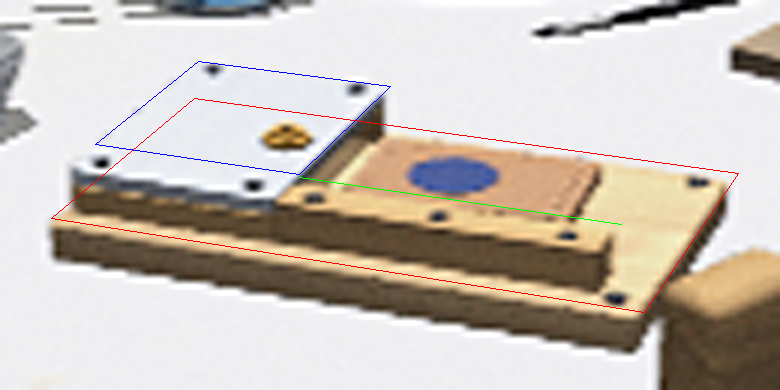

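The overlays agree with both views to about 3 mm, and the jig's yaw is about 16.8°. The tile is askew by about +4° and sits about 16 mm off the rail. Starting to move to the block.

Emit:
{"op": "play_rows", "data": {"rows": [[[0,0,-6.77],[0,0,0],0],[[0,0,-6.77],[0,0,0],0],[[0,0,-6.77],[0,0,0],0],[[0,0,-6.77],[0,0,0],0],[[0,0,-6.77],[0,0,0],0],[[0,0,-6.77],[0,0,0],0],[[0,0,0],[39,6.6,0],0],[[0,0,0],[39,6.6,0],0],[[0,0,0],[39,6.6,0],0],[[0,0,0],[39,6.6,0],0],[[0,0,0],[39,6.6,0],0],[[0,0,0],[39,6.6,0],0]], "grip_force": 40}}

```text
t: 1.1
tcp_pos: [0.3444, -0.4177, 0.239]
tool_rot: [0.875, 0.484, 0.0, -0.0]
force: [0.6, -0.3, -0.1]
finger_gap: 0.995
gripper_force: 0.0
```

Emit:
{"op": "play_rows", "data": {"rows": [[[0,0,0],[39,6.6,0],0],[[0,0,0],[39,6.6,0],0],[[0,0,0],[39,6.6,0],0],[[0,0,0],[39,6.6,0],0],[[0,0,0],[35.4,-19.8,0],0],[[0,0,0],[35.4,-19.8,0],0],[[0,0,0],[35.4,-19.8,0],0],[[0,0,0],[35.4,-19.8,0],0],[[0,0,0],[35.4,-19.8,0],0],[[0,0,0],[35.4,-19.8,0],0],[[0,0,0],[35.4,-19.8,0],0],[[0,0,0],[35.4,-19.8,0],0]]}}

```text
t: 2.1
tcp_pos: [0.4645, 0.0247, 0.2392]
tool_rot: [0.875, 0.484, -0.0, -0.0]
force: [0.7, 0.1, 0.2]
finger_gap: 1.003
gripper_force: 0.0
```

Emit:
{"op": "play_rows", "data": {"rows": [[[0,0,0],[35.4,-19.8,0],0],[[0,0,0],[35.4,-19.8,0],0],[[0,0,0],[35.4,-19.8,0],0],[[0,0,0],[35.4,-19.8,0],0],[[0,0,0],[35.4,-19.8,0],0],[[0,0,0],[35.4,-19.8,0],0],[[0,0,0],[35.4,-19.8,0],0],[[0,0,0],[0,0,25],0],[[0,0,0],[0,0,25],0],[[0,0,0],[0,0,0],0],[[0,0,0],[0,0,0],0]]}}

```text
t: 3.02
tcp_pos: [0.478, 0.3059, 0.1879]
tool_rot: [0.875, 0.484, -0.002, -0.0]
force: [0.5, -0.2, 0.5]
finger_gap: 0.998
gripper_force: 0.0
```

```bash
cat > go.py <<'E'
import sys,numpy as np
from station import *
from scipy.spatial.transform import Rotation as R
s=sense(); r=R.from_quat(s['tool_rot']); m=r.as_matrix()
psi=np.degrees(np.arctan2(m[1,0],m[0,0]))
y=np.radians(16.8);J=np.array([[np.cos(y),-np.sin(y),0],[np.sin(y),np.cos(y),0],[0,0,1]]);O=np.array([.5733,-.0449,0])
print('t',round(s['t'],2),'tcp',s['tcp_pos'].round(4),'psi',psi.round(2),'tilt',np.degrees(np.arccos(-m[2,2])).round(2),'gap',round(s['finger_gap'],3),'F',s['force'].round(2),'q5',s['q'][5].round(2))
print('jig',((s['tcp_pos']-O)@J*1000).round(1),'Fjig',(s['force']@J).round(2))
if len(sys.argv)>1:
    a=[float(v) for v in sys.argv[2:6]]; X=np.array(a[:3])/1000 if sys.argv[1]=='j' else np.array(a[:3])
    if sys.argv[1]=='j': X=O+J@X
    print('turn then? rz',round(psi-a[3],2),'shift now-frame',(m.T@(X-s['tcp_pos'])*1000).round(1))
    T=R.from_euler('z',a[3],degrees=True).as_matrix()@np.diag([1,-1,-1]); print('shift after turn',(T.T@(X-s['tcp_pos'])*1000).round(1))
E
python3 go.py w .480 .3075 .052 57.9
```

```text
t 3.02 tcp [0.478  0.3059 0.1879] psi 57.93 tilt 0.26 gap 0.998 F [ 0.55 -0.21  0.48] q5 0.93
jig [ 10.2 363.4 187.9] Fjig [ 0.46 -0.36  0.48]
turn then? rz 0.03 shift now-frame [  2.9   1.2 135.9]
shift after turn [  2.4   0.9 135.9]
```

Emit:
{"op": "play_rows", "data": {"rows": [[[0,0,0],[2.4,0.9,30],0],[[0,0,0],[0,0,35],0],[[0,0,0],[0,0,35],0],[[0,0,0],[0,0,25],0],[[0,0,0],[0,0,11],0],[[0,0,0],[0,0,0],0.4],[[0,0,0],[0,0,0],0.7],[[0,0,0],[0,0,0],1],[[0,0,0],[0,0,0],1],[[0,0,0],[0,0,0],1],[[0,0,0],[0,0,0],1],[[0,0,0],[0,0,0],1]]}}

```text
t: 4.02
tcp_pos: [0.4824, 0.3083, 0.055]
tool_rot: [0.875, 0.484, 0.002, 0.0]
force: [0.3, -0.5, 7.1]
finger_gap: 0.248
gripper_force: 43.3
```

```bash
python3 go.py
```

```text
t 4.02 tcp [0.4824 0.3083 0.055 ] psi 57.92 tilt 0.18 gap 0.248 F [ 0.29 -0.5   7.1 ] q5 0.93
jig [ 15.1 364.3  55. ] Fjig [ 0.13 -0.56  7.1 ]
```

Emit:
{"op": "play_rows", "data": {"rows": [[[0,0,0],[0,0,-5],1],[[0,0,0],[0,0,-15],1],[[0,0,0],[0,0,-25],1],[[0,0,0],[0,0,-30],1],[[0,0,0],[0,0,-20],1],[[0,0,0],[0,0,0],1],[[0,0,0],[0,0,0],1]]}}

```text
t: 4.6
tcp_pos: [0.4818, 0.3081, 0.1496]
tool_rot: [0.875, 0.484, 0.001, 0.0]
force: [0.4, -0.6, -1.1]
finger_gap: 0.25
gripper_force: 42.3
```

```bash
python3 - <<'E'
from h import *
a,d=snap('scene','lift')
cv2.imwrite('pics/liftc.png',cv2.resize(a[120:300,170:410],(720,540),interpolation=cv2.INTER_CUBIC)[:,:,::-1])
E
python3 go.py j -30 -110 140 106.8
```

```text
t 4.65 tcp [0.4809 0.3077 0.1483] psi 57.92 tilt 0.02 gap 0.249 F [-0.12 -0.83 -1.87] q5 0.93
jig [ 13.4 364.3 148.3] Fjig [-0.35 -0.76 -1.87]
turn then? rz -48.88 shift now-frame [-344.6  328.7    8.3]
shift after turn [-474.3  -43.4    8.3]
```

View pics/liftc.png

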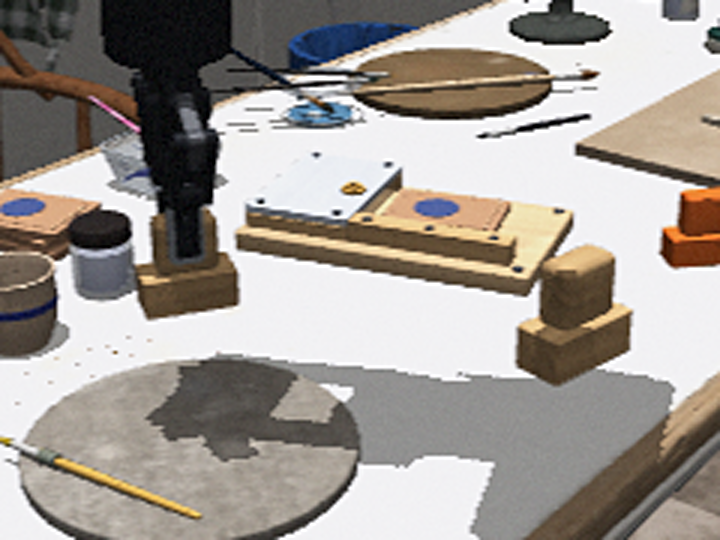

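The block is held upright, at crop (185,270). The bat is empty apart from the brush, and nothing else has moved. Next I'll carry it to the tile's right side.

Emit:
{"op": "play_rows", "data": {"rows": [[[0,0,-6.98],[0,0,0],1],[[0,0,-6.98],[0,0,0],1],[[0,0,-6.98],[0,0,0],1],[[0,0,-6.98],[0,0,0],1],[[0,0,-6.98],[0,0,0],1],[[0,0,-6.98],[0,0,0],1],[[0,0,-7.0],[0,0,0],1],[[0,0,0],[-30,-4,0],1],[[0,0,0],[-40,-4,0],1],[[0,0,0],[-40,-4,0],1],[[0,0,0],[-40,-4,0],1],[[0,0,0],[-40,-4,0],1]]}}

```text
t: 5.65
tcp_pos: [0.5157, 0.1186, 0.1465]
tool_rot: [0.596, 0.803, -0.001, -0.002]
force: [1.1, 0.1, -1.5]
finger_gap: 0.25
gripper_force: 42.2
```

Emit:
{"op": "play_rows", "data": {"rows": [[[0,0,0],[-40,-4,0],1],[[0,0,0],[-40,-4,0],1],[[0,0,0],[-40,-4,0],1],[[0,0,0],[-40,-4,0],1],[[0,0,0],[-40,-4,0],1],[[0,0,0],[-40,-4,0],1],[[0,0,0],[-30,-2,0],1],[[0,0,0],[-14,0,0],1],[[0,0,0],[0,0,0],1],[[0,0,0],[0,0,0],1]]}}

```text
t: 6.48
tcp_pos: [0.573, -0.1586, 0.1467]
tool_rot: [0.597, 0.802, -0.0, -0.002]
force: [-1.2, 0.6, -1.2]
finger_gap: 0.25
gripper_force: 42.2
```

```bash
python3 go.py j -30 -104 64 106.8
```

```text
t 6.48 tcp [ 0.573  -0.1586  0.1467] psi 106.71 tilt 0.25 gap 0.25 F [-1.24  0.64 -1.21] q5 -0.75
jig [ -33.2 -108.8  146.7] Fjig [-1.    0.97 -1.21]
turn then? rz -0.09 shift now-frame [ 4.5  3.4 82.7]
shift after turn [ 4.8  3.2 82.7]
```

Emit:
{"op": "play_rows", "data": {"rows": [[[0,0,0],[2,-2,20],1],[[0,0,0],[2,-2,20],1],[[0,0,0],[0,0,20],1],[[0,0,0],[0,0,12],1],[[0,0,0],[0,0,6],1],[[0,0,0],[0,0,4],1],[[0,0,0],[2,0,0],1],[[0,0,0],[2,0,0],1],[[0,0,0],[2,0,0],1],[[0,0,0],[2,0,0],1],[[0,0,0],[0,0,0],1],[[0,0,0],[0,0,0],1]]}}

```text
t: 7.48
tcp_pos: [0.5672, -0.1489, 0.0669]
tool_rot: [0.596, 0.803, 0.0, 0.0]
force: [0.2, 0.6, -1.1]
finger_gap: 0.249
gripper_force: 42.3
```

```bash
python3 - <<'E'
from h import *
a,d=snap('scene','p1')
b,d2=snap('top','p1t')
k=cv2.resize(a[150:250,230:390],(800,500),interpolation=cv2.INTER_CUBIC)
cv2.imwrite('pics/p1c.png',k[:,:,::-1])
E
python3 go.py
```

```text
t 7.58 tcp [ 0.5672 -0.1491  0.0667] psi 106.79 tilt 0.04 gap 0.246 F [-0.45  0.05 -0.84] q5 -0.74
jig [-36.  -98.   66.7] Fjig [-0.41  0.18 -0.84]
```

View pics/p1c.png

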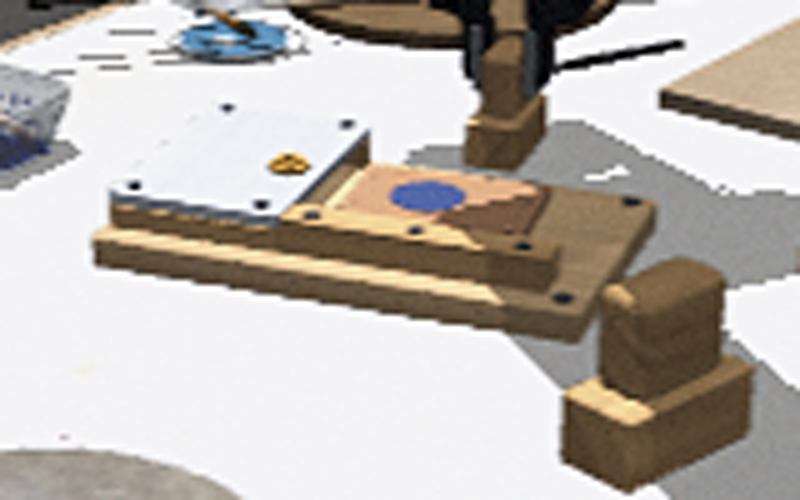

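The block hangs just above deck level beside the tile's right edge (crop (495,140)), and the tile has not moved. Starting the sideways push.

Emit:
{"op": "play_rows", "data": {"rows": [[[0,0,0],[1,0,1],1],[[0,0,0],[1,0,0.7],1],[[0,0,0],[1,0,0],1],[[0,0,0],[1,0,0],1],[[0,0,0],[1,0,0],1],[[0,0,0],[1,0,0],1],[[0,0,0],[1,0,0],1],[[0,0,0],[1,0,0],1],[[0,0,0],[1,0,0],1],[[0,0,0],[1,0,0],1],[[0,0,0],[1,0,0],1],[[0,0,0],[1,0,0],1]]}}

```text
t: 8.58
tcp_pos: [0.5635, -0.1373, 0.0646]
tool_rot: [0.596, 0.803, 0.0, 0.0]
force: [-0.7, -0.2, -0.8]
finger_gap: 0.248
gripper_force: 42.3
```

Emit:
{"op": "play_rows", "data": {"rows": [[[0,0,0],[1,0,0],1],[[0,0,0],[1,0,0],1],[[0,0,0],[1,0,0],1],[[0,0,0],[1,0,0],1],[[0,0,0],[1,0,0],1],[[0,0,0],[1,0,0],1],[[0,0,0],[1,0,0],1],[[0,0,0],[1,0,0],1]]}}

```text
t: 9.25
tcp_pos: [0.5612, -0.1297, 0.0646]
tool_rot: [0.596, 0.803, -0.0, 0.0]
force: [0.4, -1.4, -0.3]
finger_gap: 0.248
gripper_force: 42.3
```

```bash
cat > look.py <<'E'
from h import *; import sys
# tile pose in jig frame from medallion (blue) + edges seen by both cams
y=np.radians(16.8);J=np.array([[np.cos(y),-np.sin(y)],[np.sin(y),np.cos(y)]]);O=np.array([.5733,-.0449])
for n,roi in (('top',(325,165,395,225)),('scene',(265,165,375,215))):
    a,d=snap(n,sys.argv[1]+n); hsv=cv2.cvtColor(a,cv2.COLOR_RGB2HSV); x0,y0,x1,y1=roi
    def med(a):
        hsv=cv2.cvtColor(a,cv2.COLOR_RGB2HSV);m=((hsv[...,0]>100)&(hsv[...,0]<135)&(hsv[...,1]>70)).astype(np.uint8); k=np.zeros_like(m);k[y0:y1,x0:x1]=m[y0:y1,x0:x1]
        c=max(cv2.findContours(k,0,2)[0],key=cv2.contourArea); e=cv2.fitEllipse(c); return np.array(e[0]),cv2.contourArea(c)
    p,A=med(a); p0,A0=med(np.load(f'pics/{n}0.npz')['a'])
    W=[(J.T@(ray(n,*q,.028)[:2]-O)*1000).round(1) for q in (p0,p)]; print(n,'medallion jig start/now',W,A0,A)
E
python3 go.py; python3 look.py p2
```

```text
t 9.25 tcp [ 0.5612 -0.1297  0.0646] psi 106.8 tilt 0.01 gap 0.248 F [ 0.36 -1.37 -0.34] q5 -0.71
jig [-36.1 -77.7  64.6] Fjig [-0.05 -1.41 -0.34]
top medallion jig start/now [array([-21.6, -14.7]), array([-15.6, -87.2])] 118.0 1.5
scene medallion jig start/now [array([-22.3,  -6.4]), array([-19.9,  -1.5])] 48.0 51.0
```

Emit:
{"op": "play_rows", "data": {"rows": [[[0,0,0],[0.7,0,0],1],[[0,0,0],[0.7,0,0],1],[[0,0,0],[0.7,0,0],1],[[0,0,0],[0.7,0,0],1],[[0,0,0],[0.7,0,0],1],[[0,0,0],[0.7,0,0],1]]}}

```text
t: 9.85
tcp_pos: [0.56, -0.1257, 0.0646]
tool_rot: [0.596, 0.803, -0.0, 0.0]
force: [0.4, -0.4, -0.4]
finger_gap: 0.246
gripper_force: 42.3
```

Emit:
{"op": "play_rows", "data": {"rows": [[[0,0,0],[0.5,0,0],1],[[0,0,0],[0.5,0,0],1],[[0,0,0],[0.5,0,0],1],[[0,0,0],[0.5,0,0],1],[[0,0,0],[0,0,0],1]]}}

```text
t: 10.27
tcp_pos: [0.5595, -0.1237, 0.0646]
tool_rot: [0.596, 0.803, 0.0, 0.0]
force: [0.3, -0.9, -1.0]
finger_gap: 0.246
gripper_force: 42.3
```

```bash
python3 go.py; python3 look.py p3
```

```text
t 10.27 tcp [ 0.5595 -0.1237  0.0646] psi 106.79 tilt 0.01 gap 0.246 F [ 0.31 -0.89 -1.04] q5 -0.71
jig [-36.  -71.5  64.6] Fjig [ 0.04 -0.94 -1.04]
top medallion jig start/now [array([-21.6, -14.7]), array([ -0.9, -88.6])] 118.0 10.0
scene medallion jig start/now [array([-22.3,  -6.4]), array([-19.3,   3.3])] 48.0 49.0
```

Emit:
{"op": "play_rows", "data": {"rows": [[[0,0,0],[0.5,0,0],1],[[0,0,0],[0.5,0,0],1],[[0,0,0],[0.5,0,0],1],[[0,0,0],[0.5,0,0],1],[[0,0,0],[0,0,0],1]]}}

```text
t: 10.78
tcp_pos: [0.5588, -0.1218, 0.0646]
tool_rot: [0.596, 0.803, 0.0, -0.0]
force: [0.4, -1.4, -0.1]
finger_gap: 0.251
gripper_force: 42.3
```

Emit:
{"op": "play_rows", "data": {"rows": [[[0,0,0],[0.5,0,0],1],[[0,0,0],[0.5,0,0],1],[[0,0,0],[0.5,0,0],1],[[0,0,0],[0,0,0],1]]}}

```text
t: 11.12
tcp_pos: [0.5584, -0.1204, 0.0646]
tool_rot: [0.596, 0.803, 0.0, -0.0]
force: [0.6, -0.1, -1.6]
finger_gap: 0.247
gripper_force: 42.3
```

```bash
python3 go.py; python3 look.py p4
```

```text
t 11.12 tcp [ 0.5584 -0.1204  0.0646] psi 106.79 tilt 0.0 gap 0.247 F [ 0.57 -0.14 -1.62] q5 -0.7
jig [-36.1 -67.9  64.6] Fjig [ 0.5  -0.3  -1.62]
top medallion jig start/now [array([-21.6, -14.7]), array([-18.6, -69.8])] 118.0 6.5
scene medallion jig start/now [array([-22.3,  -6.4]), array([-19.7,   6.6])] 48.0 51.5
```

Emit:
{"op": "play_rows", "data": {"rows": [[[0,0,0],[0.5,0,0],1],[[0,0,0],[0.5,0,0],1],[[0,0,0],[0.5,0,0],1],[[0,0,0],[0,0,0],1]]}}

```text
t: 11.55
tcp_pos: [0.5579, -0.1189, 0.0646]
tool_rot: [0.596, 0.803, 0.0, -0.0]
force: [0.6, -0.4, -1.5]
finger_gap: 0.248
gripper_force: 42.3
```

Emit:
{"op": "play_rows", "data": {"rows": [[[0,0,0],[0.5,0,0],1],[[0,0,0],[0.5,0,0],1],[[0,0,0],[0,0,0],1]]}}

```text
t: 11.8
tcp_pos: [0.5578, -0.1181, 0.0646]
tool_rot: [0.596, 0.803, 0.0, 0.0]
force: [-0.5, -0.8, -1.2]
finger_gap: 0.247
gripper_force: 42.2
```

Emit:
{"op": "play_rows", "data": {"rows": [[[0,0,0],[0.5,0,0],1],[[0,0,0],[0.5,0,0],1],[[0,0,0],[0,0,0],1]]}}

```text
t: 12.05
tcp_pos: [0.5579, -0.1177, 0.0648]
tool_rot: [0.596, 0.803, -0.0, 0.001]
force: [0.8, -3.7, -1.8]
finger_gap: 0.247
gripper_force: 42.2
```

```bash
python3 go.py; python3 look.py p5
```

```text
t 12.05 tcp [ 0.5579 -0.1177  0.0648] psi 106.82 tilt 0.1 gap 0.247 F [ 0.81 -3.71 -1.77] q5 -0.7
jig [-35.8 -65.3  64.8] Fjig [-0.29 -3.78 -1.77]
top medallion jig start/now [array([-21.6, -14.7]), array([  5.2, -78.7])] 118.0 1.5
scene medallion jig start/now [array([-22.3,  -6.4]), array([-19.4,   7.8])] 48.0 47.0
```

Emit:
{"op": "play_rows", "data": {"rows": [[[0,0,0],[0.5,0,0],1],[[0,0,0],[0,0,0],1],[[0,0,0],[0,0,0],1]]}}

```text
t: 12.4
tcp_pos: [0.5579, -0.1176, 0.0648]
tool_rot: [0.596, 0.803, -0.0, 0.001]
force: [0.9, -5.2, -1.5]
finger_gap: 0.253
gripper_force: 42.2
```

Emit:
{"op": "play_rows", "data": {"rows": [[[0,0,0],[-2,0,0],1],[[0,0,0],[-5,0,0],1],[[0,0,0],[-8,0,0],1],[[0,0,0],[0,0,-20],1],[[0,0,0],[0,0,-20],1],[[0,0,0],[10,-25,0],1],[[0,0,0],[20,-25,0],1],[[0,0,0],[25,-20,0],1],[[0,0,0],[25,-6,0],1],[[0,0,0],[3,0,0],1],[[0,0,0],[0,0,0],1]]}}

```text
t: 13.32
tcp_pos: [0.4634, -0.0722, 0.1046]
tool_rot: [0.596, 0.803, -0.0, -0.001]
force: [0.8, 0.0, -0.6]
finger_gap: 0.25
gripper_force: 42.3
```

```bash
python3 go.py j -112 2 64.6 106.8; python3 look.py p6
python3 - <<'E'
from h import *
a=np.load('pics/p6scene.npz')['a']
cv2.imwrite('pics/p6c.png',cv2.resize(a[165:235,240:370],(780,420),interpolation=cv2.INTER_CUBIC)[:,:,::-1])
E
```

```text
t 13.32 tcp [ 0.4634 -0.0722  0.1046] psi 106.85 tilt 0.14 gap 0.25 F [ 0.81  0.04 -0.63] q5 -0.69
jig [-113.1    5.7  104.6] Fjig [ 0.79 -0.19 -0.63]
turn then? rz 0.05 shift now-frame [-3.7  1.2 40. ]
shift after turn [-3.7  1.1 40. ]
top medallion jig start/now [array([-21.6, -14.7]), array([-18.5,   1. ])] 118.0 118.5
scene medallion jig start/now [array([-22.3,  -6.4]), array([-19.4,   7.8])] 48.0 47.0
```

View pics/p6c.png

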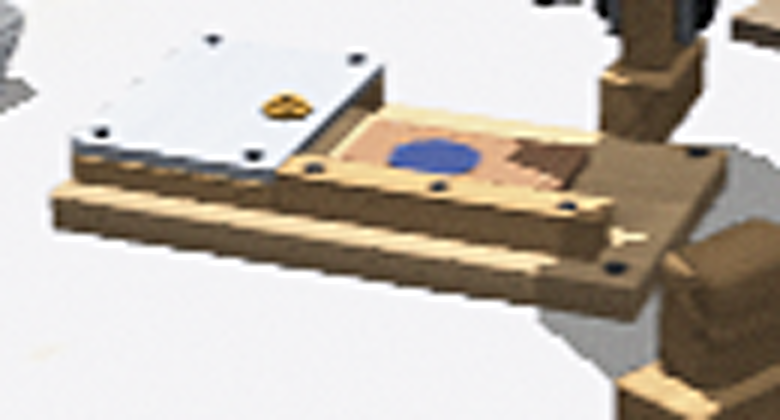

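The tile now lies flush along the rail; the medallion in the top view reads jig y ≈ 1 mm. Next I'll lower the block behind it and push it in.

Emit:
{"op": "play_rows", "data": {"rows": [[[0,0,0],[-3.7,0,15],1],[[0,0,0],[0,0,15],1],[[0,0,0],[0,0,7],1],[[0,0,0],[0,0,3],1],[[0,0,0],[0,3,0],1],[[0,0,0],[0,3,0],1],[[0,0,0],[0,3,0],1],[[0,0,0],[0,3,0],1],[[0,0,0],[0,2,0],1],[[0,0,0],[0,1,0],1],[[0,0,0],[0,1,0],1],[[0,0,0],[0,1,0],1]]}}

```text
t: 14.42
tcp_pos: [0.4822, -0.072, 0.0648]
tool_rot: [0.596, 0.803, 0.0, 0.0]
force: [0.1, -0.6, -1.5]
finger_gap: 0.251
gripper_force: 42.3
```

```bash
python3 go.py j -50 2 64.6 106.8
```

```text
t 14.42 tcp [ 0.4822 -0.072   0.0648] psi 106.8 tilt 0.01 gap 0.251 F [ 0.15 -0.58 -1.54] q5 -0.67
jig [-95.    0.4  64.8] Fjig [-0.03 -0.6  -1.54]
turn then? rz 0.0 shift now-frame [ 1.6 45.   0.2]
shift after turn [ 1.6 45.   0.2]
```

Emit:
{"op": "play_rows", "data": {"rows": [[[0,0,0],[0.5,1.3,0],1],[[0,0,0],[0.5,1.3,0],1],[[0,0,0],[0.5,1.3,0],1],[[0,0,0],[0,1.3,0],1],[[0,0,0],[0,1.3,0],1],[[0,0,0],[0,1.3,0],1],[[0,0,0],[0,1.3,0],1],[[0,0,0],[0,1.3,0],1],[[0,0,0],[0,1.3,0],1],[[0,0,0],[0,1.3,0],1],[[0,0,0],[0,1.3,0],1],[[0,0,0],[0,1.3,0],1]]}}

```text
t: 15.42
tcp_pos: [0.4968, -0.0661, 0.0646]
tool_rot: [0.596, 0.803, 0.0, 0.0]
force: [-0.1, 0.1, -1.5]
finger_gap: 0.25
gripper_force: 42.3
```

```bash
python3 go.py j -50 2 64.6 106.8; python3 look.py p7
```

```text
t 15.42 tcp [ 0.4968 -0.0661  0.0646] psi 106.79 tilt 0.0 gap 0.25 F [-0.14  0.12 -1.47] q5 -0.65
jig [-79.3   1.8  64.6] Fjig [-0.1   0.16 -1.47]
turn then? rz -0.01 shift now-frame [ 0.2 29.3 -0. ]
shift after turn [ 0.2 29.3 -0. ]
top medallion jig start/now [array([-21.6, -14.7]), array([-6.1,  2.3])] 118.0 92.5
scene medallion jig start/now [array([-22.3,  -6.4]), array([-8.5,  8.2])] 48.0 45.0
```

Emit:
{"op": "play_rows", "data": {"rows": [[[0,0,0],[0,1.2,0],1],[[0,0,0],[0,1.2,0],1],[[0,0,0],[0,1.2,0],1],[[0,0,0],[0,1.2,0],1],[[0,0,0],[0,1.2,0],1],[[0,0,0],[0,1.2,0],1],[[0,0,0],[0,1.2,0],1],[[0,0,0],[0,1.2,0],1],[[0,0,0],[0,1.2,0],1],[[0,0,0],[0,1.2,0],1],[[0,0,0],[0,1.2,0],1],[[0,0,0],[0,1.2,0],1]]}}

```text
t: 16.52
tcp_pos: [0.5106, -0.062, 0.0646]
tool_rot: [0.596, 0.803, -0.0, -0.0]
force: [-1.0, 0.1, 0.0]
finger_gap: 0.251
gripper_force: 42.3
```

Emit:
{"op": "play_rows", "data": {"rows": [[[0,0,0],[0,1.2,0],1],[[0,0,0],[0,1.2,0],1],[[0,0,0],[0,1.2,0],1],[[0,0,0],[0,1.2,0],1],[[0,0,0],[0,1.2,0],1],[[0,0,0],[0,1.2,0],1],[[0,0,0],[0,1.2,0],1],[[0,0,0],[0,1.2,0],1],[[0,0,0],[0,1.2,0],1],[[0,0,0],[0,1.2,0],1]]}}

```text
t: 17.35
tcp_pos: [0.5221, -0.0585, 0.0646]
tool_rot: [0.596, 0.803, -0.0, -0.0]
force: [-1.1, -0.6, -0.1]
finger_gap: 0.248
gripper_force: 42.3
```

```bash
python3 go.py j -45 2 64.6 106.8; python3 look.py p8
```

```text
t 17.35 tcp [ 0.5221 -0.0585  0.0646] psi 106.79 tilt 0.0 gap 0.248 F [-1.13 -0.57 -0.13] q5 -0.62
jig [-53.    1.8  64.6] Fjig [-1.25 -0.22 -0.13]
turn then? rz -0.01 shift now-frame [ 0.2  8.  -0. ]
shift after turn [ 0.2  8.  -0. ]
top medallion jig start/now [array([-21.6, -14.7]), array([19.1,  6.4])] 118.0 49.5
scene medallion jig start/now [array([-22.3,  -6.4]), array([17.1,  8.2])] 48.0 43.0
```

Now 2 to 3 mm at a time.

Emit:
{"op": "play_rows", "data": {"rows": [[[0,0,0],[0,0.7,0],1],[[0,0,0],[0,0.7,0],1],[[0,0,0],[0,0.7,0],1],[[0,0,0],[0,0.7,0],1],[[0,0,0],[0,0.7,0],1],[[0,0,0],[0,0.7,0],1],[[0,0,0],[0,0.7,0],1],[[0,0,0],[0,0.7,0],1],[[0,0,0],[0,0.7,0],1]]}}

```text
t: 18.2
tcp_pos: [0.5281, -0.0567, 0.0646]
tool_rot: [0.596, 0.803, 0.0, -0.0]
force: [-0.1, 0.1, -0.9]
finger_gap: 0.245
gripper_force: 42.3
```

Emit:
{"op": "play_rows", "data": {"rows": [[[0,0,0],[0,0.5,0],1],[[0,0,0],[0,0.5,0],1],[[0,0,0],[0,0.5,0],1],[[0,0,0],[0,0.5,0],1]]}}

```text
t: 18.53
tcp_pos: [0.53, -0.0561, 0.0646]
tool_rot: [0.596, 0.803, 0.0, 0.0]
force: [0.3, 0.1, -0.4]
finger_gap: 0.249
gripper_force: 42.3
```

Emit:
{"op": "play_rows", "data": {"rows": [[[0,0,0],[0,0.5,0],1],[[0,0,0],[0,0.5,0],1],[[0,0,0],[0,0.5,0],1],[[0,0,0],[0,0.5,0],1]]}}

```text
t: 18.87
tcp_pos: [0.5319, -0.0555, 0.0646]
tool_rot: [0.596, 0.803, 0.0, 0.0]
force: [-0.7, -0.4, -1.6]
finger_gap: 0.25
gripper_force: 42.3
```

Emit:
{"op": "play_rows", "data": {"rows": [[[0,0,0],[0,0.5,0],1],[[0,0,0],[0,0.5,0],1],[[0,0,0],[0,0.5,0],1],[[0,0,0],[0,0.5,0],1]]}}

```text
t: 19.2
tcp_pos: [0.5338, -0.055, 0.0646]
tool_rot: [0.596, 0.803, 0.0, -0.0]
force: [-0.9, -0.5, -1.4]
finger_gap: 0.254
gripper_force: 42.3
```

Emit:
{"op": "play_rows", "data": {"rows": [[[0,0,0],[0,0.5,0],1],[[0,0,0],[0,0.5,0],1],[[0,0,0],[0,0.5,0],1],[[0,0,0],[0,0.5,0],1]]}}

```text
t: 19.53
tcp_pos: [0.5357, -0.0544, 0.0646]
tool_rot: [0.596, 0.803, 0.0, -0.0]
force: [-0.0, 0.5, -2.0]
finger_gap: 0.245
gripper_force: 42.3
```

Emit:
{"op": "play_rows", "data": {"rows": [[[0,0,0],[0,0.5,0],1],[[0,0,0],[0,0.5,0],1],[[0,0,0],[0,0.5,0],1],[[0,0,0],[0,0.5,0],1]]}}

```text
t: 19.87
tcp_pos: [0.5376, -0.0538, 0.0646]
tool_rot: [0.596, 0.803, 0.0, 0.0]
force: [-0.7, -0.3, -0.9]
finger_gap: 0.252
gripper_force: 42.3
```

Emit:
{"op": "play_rows", "data": {"rows": [[[0,0,0],[0,0.5,0],1],[[0,0,0],[0,0.5,0],1],[[0,0,0],[0,0.5,0],1],[[0,0,0],[0,0.5,0],1]]}}

```text
t: 20.2
tcp_pos: [0.5395, -0.0533, 0.0646]
tool_rot: [0.596, 0.803, -0.0, -0.0]
force: [-2.6, -0.5, -0.8]
finger_gap: 0.244
gripper_force: 42.4
```

Emit:
{"op": "play_rows", "data": {"rows": [[[0,0,0],[0,0.3,0],1],[[0,0,0],[0,0.3,0],1],[[0,0,0],[0,0,0],1]]}}

```text
t: 20.45
tcp_pos: [0.5396, -0.0532, 0.0646]
tool_rot: [0.596, 0.803, -0.0, -0.0]
force: [-2.8, -1.8, 0.2]
finger_gap: 0.249
gripper_force: 42.5
```

Emit:
{"op": "play_rows", "data": {"rows": [[[0,0,0],[0,0.4,0],1],[[0,0,0],[0,0,0],1],[[0,0,0],[0,0,0],1]]}}

```text
t: 20.7
tcp_pos: [0.5396, -0.0531, 0.0646]
tool_rot: [0.596, 0.803, -0.001, -0.001]
force: [-4.3, -3.4, 1.0]
finger_gap: 0.251
gripper_force: 42.5
```

```bash
python3 go.py; python3 look.py p9
```

```text
t 20.7 tcp [ 0.5396 -0.0531  0.0646] psi 106.81 tilt 0.1 gap 0.251 F [-4.33 -3.39  0.99] q5 -0.6
jig [-34.6   1.9  64.6] Fjig [-5.13 -2.    0.99]
top medallion jig start/now [array([-21.6, -14.7]), array([-89. , -58.2])] 118.0 1.5
scene medallion jig start/now [array([-22.3,  -6.4]), array([26.3,  9. ])] 48.0 19.0
```

It has met the stop at about 5 N, with the front edge at roughly jig x = 80. Back off and check the side with a gentle nudge near the tile's rear.

Emit:
{"op": "play_rows", "data": {"rows": [[[0,0,0],[0,-2,0],1],[[0,0,0],[0,-6,0],1],[[0,0,0],[0,-8,0],1],[[0,0,0],[0,0,-20],1],[[0,0,0],[0,0,-20],1],[[0,0,0],[-30,10,0],1],[[0,0,0],[-30,15,0],1],[[0,0,0],[-25,15,0],1],[[0,0,0],[-5,10,0],1],[[0,0,0],[0,0,0],1],[[0,0,0],[0,0,0],1]]}}

```text
t: 21.72
tcp_pos: [0.5983, -0.1292, 0.1042]
tool_rot: [0.596, 0.803, 0.0, -0.001]
force: [-1.4, 0.4, -2.1]
finger_gap: 0.252
gripper_force: 42.2
```

```bash
python3 go.py j 3 -85 64.6 106.8; python3 look.py p10
python3 - <<'E'
from h import *
a=np.load('pics/p10scene.npz')['a']
cv2.imwrite('pics/p10c.png',cv2.resize(a[165:235,240:370],(780,420),interpolation=cv2.INTER_CUBIC)[:,:,::-1])
E
```

```text
t 21.72 tcp [ 0.5983 -0.1292  0.1042] psi 106.77 tilt 0.07 gap 0.252 F [-1.43  0.38 -2.05] q5 -0.69
jig [ -0.4 -87.9 104.2] Fjig [-1.26  0.78 -2.05]
turn then? rz -0.03 shift now-frame [ 2.8  3.4 39.6]
shift after turn [ 2.9  3.4 39.6]
top medallion jig start/now [array([-21.6, -14.7]), array([25.7,  0.6])] 118.0 15.0
scene medallion jig start/now [array([-22.3,  -6.4]), array([26.1,  8.2])] 48.0 19.5
```

View pics/p10c.png

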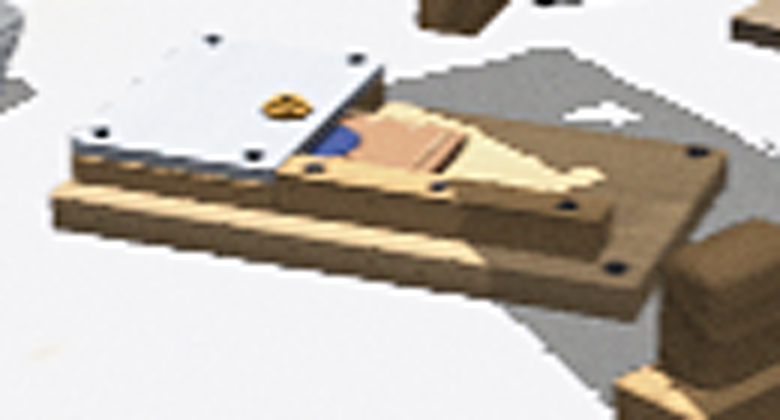

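The tile is under the bridge, its rear edge at crop (452,150), parallel to the jig. Now the side nudge.

Emit:
{"op": "play_rows", "data": {"rows": [[[0,0,0],[0,2,15],1],[[0,0,0],[0,0,15],1],[[0,0,0],[0,0,6.6],1],[[0,0,0],[0,0,3],1],[[0,0,0],[3,0,0],1],[[0,0,0],[4,0,0],1],[[0,0,0],[4,0,0],1],[[0,0,0],[4,0,0],1],[[0,0,0],[2,0,0],1],[[0,0,0],[1,0,0],1],[[0,0,0],[0,0,0],1]]}}

```text
t: 22.73
tcp_pos: [0.5957, -0.1112, 0.0653]
tool_rot: [0.596, 0.803, 0.0, 0.0]
force: [0.5, -0.4, -0.4]
finger_gap: 0.25
gripper_force: 42.3
```

```bash
python3 go.py j 3 -65.3 64.6 106.8
```

```text
t 22.73 tcp [ 0.5957 -0.1112  0.0653] psi 106.82 tilt 0.02 gap 0.25 F [ 0.5  -0.42 -0.35] q5 -0.66
jig [  2.3 -69.9  65.3] Fjig [ 0.36 -0.54 -0.35]
turn then? rz 0.02 shift now-frame [4.6 0.7 0.7]
shift after turn [4.6 0.7 0.7]
```

Emit:
{"op": "play_rows", "data": {"rows": [[[0,0,0],[0.8,0,0.5],1],[[0,0,0],[0.7,0,0],1],[[0,0,0],[0.5,0,0],1],[[0,0,0],[0.5,0,0],1],[[0,0,0],[0.5,0,0],1],[[0,0,0],[0.5,0,0],1],[[0,0,0],[0,0,0],1]]}}

```text
t: 23.32
tcp_pos: [0.5946, -0.1081, 0.0644]
tool_rot: [0.596, 0.803, 0.0, -0.0]
force: [-0.1, 0.3, -0.9]
finger_gap: 0.244
gripper_force: 42.3
```

```bash
python3 go.py
```

```text
t 23.32 tcp [ 0.5946 -0.1081  0.0644] psi 106.79 tilt 0.01 gap 0.244 F [-0.12  0.33 -0.91] q5 -0.66
jig [  2.2 -66.7  64.4] Fjig [-0.02  0.35 -0.91]
```

Emit:
{"op": "play_rows", "data": {"rows": [[[0,0,0],[0.5,0,0],1],[[0,0,0],[0.5,0,0],1],[[0,0,0],[0.4,0,0],1],[[0,0,0],[0,0,0],1]]}}

```text
t: 23.65
tcp_pos: [0.5943, -0.107, 0.0645]
tool_rot: [0.596, 0.803, -0.0, 0.0]
force: [-0.8, -1.5, -0.6]
finger_gap: 0.251
gripper_force: 42.3
```

```bash
python3 go.py
```

```text
t 23.65 tcp [ 0.5943 -0.107   0.0645] psi 106.8 tilt 0.02 gap 0.251 F [-0.8  -1.52 -0.59] q5 -0.66
jig [  2.2 -65.5  64.5] Fjig [-1.2  -1.22 -0.59]
```

Emit:
{"op": "play_rows", "data": {"rows": [[[0,0,0],[0.5,0,0],1],[[0,0,0],[0.3,0,0],1],[[0,0,0],[0,0,0],1],[[0,0,0],[0,0,0],1]]}}

```text
t: 23.98
tcp_pos: [0.5944, -0.1067, 0.0646]
tool_rot: [0.596, 0.803, -0.0, 0.001]
force: [-0.0, -3.7, -1.0]
finger_gap: 0.245
gripper_force: 42.2
```

```bash
python3 go.py
```

```text
t 23.98 tcp [ 0.5944 -0.1067  0.0646] psi 106.81 tilt 0.08 gap 0.245 F [-0.01 -3.65 -1.02] q5 -0.65
jig [  2.4 -65.3  64.6] Fjig [-1.07 -3.49 -1.02]
```

The side is firm at the same reading as before (-65.3), so it is flush. One light re-tap at the stop to confirm.

Emit:
{"op": "play_rows", "data": {"rows": [[[0,0,0],[-2,0,0],1],[[0,0,0],[-6,0,0],1],[[0,0,0],[-8,0,0],1],[[0,0,0],[0,0,-20],1],[[0,0,0],[0,0,-20],1],[[0,0,0],[25,-15,0],1],[[0,0,0],[30,-20,0],1],[[0,0,0],[25,-15,0],1],[[0,0,0],[3,-4,0],1],[[0,0,0],[0,0,0],1],[[0,0,0],[0,0,0],1]]}}

```text
t: 24.9
tcp_pos: [0.5242, -0.0581, 0.1049]
tool_rot: [0.596, 0.803, 0.0, 0.001]
force: [0.4, -1.1, -1.4]
finger_gap: 0.248
gripper_force: 42.3
```

```bash
python3 go.py j -38 2 64.6 106.8
```

```text
t 24.9 tcp [ 0.5242 -0.0581  0.1049] psi 106.79 tilt 0.13 gap 0.248 F [ 0.36 -1.07 -1.43] q5 -0.62
jig [-50.8   1.6 104.9] Fjig [ 0.03 -1.13 -1.43]
turn then? rz -0.01 shift now-frame [ 0.5 12.7 40.3]
shift after turn [ 0.4 12.8 40.3]
```

Emit:
{"op": "play_rows", "data": {"rows": [[[0,0,0],[0,0,15],1],[[0,0,0],[0,0,15],1],[[0,0,0],[0,0,7],1],[[0,0,0],[0,0,3.3],1],[[0,0,0],[0,4,0],1],[[0,0,0],[0,4,0],1],[[0,0,0],[0,3,0],1],[[0,0,0],[0,1,0],1],[[0,0,0],[0,0.7,0],1],[[0,0,0],[0,0.7,0],1],[[0,0,0],[0,0.5,0],1],[[0,0,0],[0,0,0],1]]}}

```text
t: 25.9
tcp_pos: [0.5363, -0.0534, 0.0644]
tool_rot: [0.596, 0.803, 0.0, 0.0]
force: [-0.8, -0.8, -1.3]
finger_gap: 0.249
gripper_force: 42.3
```

```bash
python3 go.py j -34.6 2 64.6 106.8
```

```text
t 25.9 tcp [ 0.5363 -0.0534  0.0644] psi 106.8 tilt 0.01 gap 0.249 F [-0.79 -0.78 -1.29] q5 -0.6
jig [-37.8   2.5  64.4] Fjig [-0.98 -0.51 -1.29]
turn then? rz 0.0 shift now-frame [-0.5  3.2 -0.2]
shift after turn [-0.5  3.2 -0.2]
```

Emit:
{"op": "play_rows", "data": {"rows": [[[0,0,0],[0,0.7,0],1],[[0,0,0],[0,0.7,0],1],[[0,0,0],[0,0.6,0],1],[[0,0,0],[0,0.5,0],1],[[0,0,0],[0,0.4,0],1],[[0,0,0],[0,0,0],1]]}}

```text
t: 26.4
tcp_pos: [0.5392, -0.0526, 0.0642]
tool_rot: [0.596, 0.803, 0.0, 0.0]
force: [-0.1, 0.2, -0.9]
finger_gap: 0.253
gripper_force: 42.3
```

Emit:
{"op": "play_rows", "data": {"rows": [[[0,0,0],[0,0.4,0],1],[[0,0,0],[0,0.4,0],1],[[0,0,0],[0,0,0],1]]}}

```text
t: 26.65
tcp_pos: [0.5393, -0.0525, 0.0641]
tool_rot: [0.596, 0.803, -0.0, -0.001]
force: [-2.1, -0.9, 0.0]
finger_gap: 0.252
gripper_force: 42.4
```

```bash
python3 go.py
```

```text
t 26.65 tcp [ 0.5393 -0.0525  0.0641] psi 106.81 tilt 0.07 gap 0.252 F [-2.08 -0.88  0.04] q5 -0.6
jig [-34.7   2.6  64.1] Fjig [-2.25 -0.24  0.04]
```

Seated at the same place (-34.7), firm. Returning the block to the bat.

Emit:
{"op": "play_rows", "data": {"rows": [[[0,0,0],[0,-2,0],1],[[0,0,0],[0,-6,0],1],[[0,0,0],[0,-8,0],1],[[0,0,0],[0,0,-20],1],[[0,0,0],[0,0,-30],1],[[0,0,0],[0,0,-30],1],[[0,0,0],[0,0,0],1],[[0,0,0],[0,0,0],1]]}}

```text
t: 27.32
tcp_pos: [0.525, -0.0575, 0.1457]
tool_rot: [0.596, 0.803, 0.001, 0.002]
force: [0.0, 0.4, -1.6]
finger_gap: 0.249
gripper_force: 42.3
```

```bash
python3 go.py w .4815 .3080 .145 57.9
```

```text
t 27.32 tcp [ 0.525  -0.0575  0.1457] psi 106.78 tilt 0.22 gap 0.249 F [ 0.02  0.44 -1.59] q5 -0.61
jig [-49.9   1.9 145.7] Fjig [ 0.14  0.42 -1.59]
turn then? rz 48.88 shift now-frame [3.625e+02 6.390e+01 2.000e-01]
shift after turn [ 286.5 -231.     0.7]
```

Emit:
{"op": "play_rows", "data": {"rows": [[[0,0,0],[36.2,6.4,0],1],[[0,0,0],[36.2,6.4,0],1],[[0,0,0],[36.2,6.4,0],1],[[0,0,0],[36.2,6.4,0],1],[[0,0,0],[36.2,6.4,0],1],[[0,0,0],[36.2,6.4,0],1],[[0,0,0],[36.2,6.4,0],1],[[0,0,0],[36.2,6.4,0],1],[[0,0,0],[36.2,6.4,0],1],[[0,0,0],[36.2,6.4,0],1],[[0,0,0],[0,0,0],1]]}}

```text
t: 28.23
tcp_pos: [0.479, 0.3134, 0.1426]
tool_rot: [0.594, 0.804, 0.0, -0.001]
force: [-0.1, 0.2, -0.9]
finger_gap: 0.25
gripper_force: 42.2
```

Emit:
{"op": "play_rows", "data": {"rows": [[[0,0,6.98],[0,0,0],1],[[0,0,6.98],[0,0,0],1],[[0,0,6.98],[0,0,0],1],[[0,0,6.98],[0,0,0],1],[[0,0,6.98],[0,0,0],1],[[0,0,6.98],[0,0,0],1],[[0,0,7.0],[0,0,0],1],[[0,0,0],[0,0,30],1],[[0,0,0],[0,0,30],1],[[0,0,0],[0,0,20],1],[[0,0,0],[0,0,4],1],[[0,0,0],[0,0,0],1]]}}

```text
t: 29.23
tcp_pos: [0.4791, 0.3066, 0.0576]
tool_rot: [0.875, 0.484, -0.003, -0.0]
force: [-0.4, 0.1, -0.5]
finger_gap: 0.248
gripper_force: 42.2
```

```bash
python3 go.py w .4815 .3080 .056 57.9
```

```text
t 29.23 tcp [0.4791 0.3066 0.0576] psi 57.88 tilt 0.38 gap 0.248 F [-0.43  0.11 -0.45] q5 0.93
jig [ 11.4 363.7  57.6] Fjig [-0.38  0.23 -0.45]
turn then? rz -0.02 shift now-frame [2.5 1.3 1.6]
shift after turn [2.5 1.3 1.6]
```

Emit:
{"op": "play_rows", "data": {"rows": [[[0,0,0],[0,0,0.7],1],[[0,0,0],[0,0,0.7],1],[[0,0,0],[0,0,0.7],1],[[0,0,0],[0,0,0],1]]}}

```text
t: 29.57
tcp_pos: [0.4819, 0.3083, 0.0592]
tool_rot: [0.875, 0.484, 0.001, 0.0]
force: [-0.4, 0.5, -1.1]
finger_gap: 0.25
gripper_force: 42.2
```

```bash
python3 go.py
```

```text
t 29.57 tcp [0.4819 0.3083 0.0592] psi 57.91 tilt 0.13 gap 0.25 F [-0.37  0.47 -1.1 ] q5 0.93
jig [ 14.6 364.5  59.2] Fjig [-0.22  0.56 -1.1 ]
```

Emit:
{"op": "play_rows", "data": {"rows": [[[0,0,0],[0,0,1],1],[[0,0,0],[0,0,1],1],[[0,0,0],[0,0,1],1],[[0,0,0],[0,0,0],1],[[0,0,0],[0,0,0],1]]}}

```text
t: 29.98
tcp_pos: [0.4812, 0.3081, 0.0551]
tool_rot: [0.875, 0.484, 0.0, -0.0]
force: [0.9, -0.3, -0.8]
finger_gap: 0.247
gripper_force: 42.3
```

Emit:
{"op": "play_rows", "data": {"rows": [[[0,0,0],[0,0,0.7],1],[[0,0,0],[0,0,0.5],1],[[0,0,0],[0,0,0],1],[[0,0,0],[0,0,0],1]]}}

```text
t: 30.32
tcp_pos: [0.4813, 0.308, 0.055]
tool_rot: [0.875, 0.484, 0.0, 0.0]
force: [-1.0, -0.9, 6.4]
finger_gap: 0.251
gripper_force: 43.3
```

```bash
python3 go.py
```

```text
t 30.32 tcp [0.4813 0.308  0.055 ] psi 57.92 tilt 0.02 gap 0.251 F [-0.98 -0.91  6.39] q5 0.93
jig [ 13.9 364.4  55. ] Fjig [-1.21 -0.59  6.39]
```

Standing on the bat. Release and rise.

Emit:
{"op": "play_rows", "data": {"rows": [[[0,0,0],[0,0,-0.7],0.75],[[0,0,0],[0,0,0],0.6],[[0,0,0],[0,0,0],0.3],[[0,0,0],[0,0,0],0],[[0,0,0],[0,0,0],0],[[0,0,0],[0,0,0],0],[[0,0,0],[0,0,-10],0],[[0,0,0],[0,0,-25],0],[[0,0,0],[0,0,-35],0],[[0,0,0],[0,0,-35],0],[[0,0,0],[0,0,-30],0],[[0,0,0],[0,0,0],0]]}}

```text
t: 31.32
tcp_pos: [0.485, 0.3097, 0.1968]
tool_rot: [0.875, 0.484, 0.007, 0.001]
force: [0.7, 1.3, -0.0]
finger_gap: 0.999
gripper_force: 0.0
```

```bash
python3 go.py; python3 look.py end
python3 - <<'E'
from h import *
d=np.load('pics/endscene.npz'); S=d['d']
u,v=np.meshgrid(np.arange(205,265),np.arange(225,275)); P=np.array([pt('scene',S,i,j) for i,j in zip(u.ravel(),v.ravel())])
m=(P[:,2]>.066)&(P[:,2]<.085)&(abs(P[:,1]-.3)<.06); print('grip top',np.median(P[m],0),cv2.minAreaRect((P[m][:,:2]*1000).astype(np.float32)))
cv2.imwrite('pics/endc.png',cv2.resize(d['a'][150:310,160:375],(800,595),interpolation=cv2.INTER_CUBIC)[:,:,::-1])
E
```

```text
t 31.32 tcp [0.485  0.3097 0.1968] psi 57.93 tilt 0.79 gap 0.999 F [ 0.65  1.33 -0.05] q5 0.93
jig [ 18.  365.  196.8] Fjig [ 1.01  1.08 -0.05]
top medallion jig start/now [array([-21.6, -14.7]), array([25.6,  1.2])] 118.0 15.0
scene medallion jig start/now [array([-22.3,  -6.4]), array([26.1,  8.2])] 48.0 19.5
grip top [0.47799106 0.31059384 0.06887728] ((479.1011047363281, 310.2728576660156), (39.51554489135742, 24.202613830566406), 64.62631225585938)
```

View pics/endc.png

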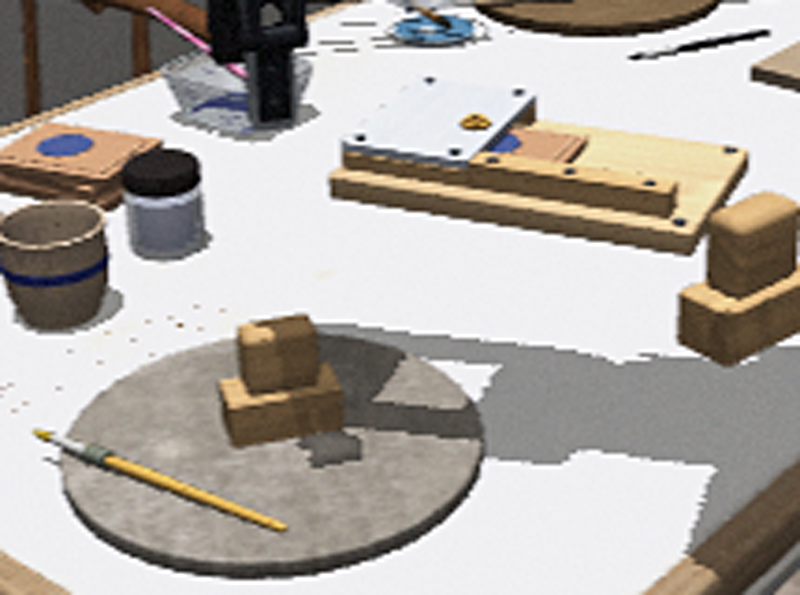

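The block stands upright on the bat at crop (280,385). The tile is home under the bridge along the rail, at (545,145), and the cup, jar and brush have not moved. Handing in.

```bash
python3 -c "
from station import *
print(sign_off())"
```

```text
the job is handed in; nothing more can be done
None
```

The job is handed in at about 31 s of the 64 s allowed. By feel and camera, the tile is flush along the rail and seated on the hidden stop with pushes of about 5 N, the block stands upright on the bat, and nothing else has moved.

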